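# Hold down the recessed reset of the tripped seismograph channel

### The job

One channel of the grey seismograph unit has tripped and its brass flag is standing up. Take the stylus from its wooden stand, reach it down through the aperture that belongs to that raised flag and press the recessed reset button fully down, finishing while the gripped stylus is still holding it down (do not let go). Do not press the other two buttons, and leave the other things on the table where they are.

Things in the scene. Friction and masses are not known exactly. Their poses are not given: they have to be found in the camera images.
- unit: grey channel unit, fixed to the table: a box 130 (x) x 270 (y) x 85 mm (z) with a bare aluminium faceplate on top; origin at the centre of its underside, z up. Three round apertures lie in a row along its y axis, at x = -20 mm and y = +80 (left), 0 (centre), -80 mm (right); one brass flag belongs to each aperture and stands 40 mm behind it (unit +x side, base at x = +20 mm). A flag is either raised (upright) or lying flat (11 mm tall).
- flag_raised: the one raised flag of the three: a brass disc of 32 mm diameter on a stem, standing upright, 52 mm tall in all, fixed to the faceplate; origin at the centre of its underside, on the faceplate. It is 40 mm from the aperture of its own channel and 89 mm or more from the others. The other two brass flags are the same but lie flat.
- stylus: loose reset stylus, about 70 to 120 g, 156 mm long, z axis pointing from tip to handle, origin at the tip. Steel rod 8 mm diameter (0 to 90 mm from the tip), a finger guard disc 30 mm diameter (90 to 96 mm), then a square wooden handle 18 x 18 mm (96 to 156 mm, flat faces across the stylus x and y axes). At the start it stands upright, tip down, in the stand.
- stylus_tip (a point): the lower end of the stylus rod
- stylus_handle (a point): the middle of the stylus handle, 126 mm above the tip
- stand: dark wooden block 70 x 70 x 75 mm, fixed, origin at the centre of its underside; a vertical blind hole of 9.5 mm in its top, 60 mm deep, holds the stylus with its tip 15 mm above the table
- aperture_left (a point): centre of the left aperture at the faceplate's upper surface (85 mm above the table): a vertical round hole, 18 mm diameter, straight through the 35 mm thick faceplate; the button's top lies at its bottom, 35.5 mm below this point. z up.
- button_left (a joint): travel of the left recessed button: 0 up, 0.006 m fully down against its stop; spring force about 2 N at the start of travel and 5 N fully down; springs back when let go
- aperture_centre (a point): centre of the centre aperture at the faceplate's upper surface (85 mm above the table): a vertical round hole, 18 mm diameter, straight through the 35 mm thick faceplate; the button's top lies at its bottom, 35.5 mm below this point. z up.
- button_centre (a joint): travel of the centre recessed button: 0 up, 0.006 m fully down against its stop; spring force about 2 N at the start of travel and 5 N fully down; springs back when let go
- aperture_right (a point): centre of the right aperture at the faceplate's upper surface (85 mm above the table): a vertical round hole, 18 mm diameter, straight through the 35 mm thick faceplate; the button's top lies at its bottom, 35.5 mm below this point. z up.
- button_right (a joint): travel of the right recessed button: 0 up, 0.006 m fully down against its stop; spring force about 2 N at the start of travel and 5 N fully down; springs back when let go
- weight: bystander, leave alone: brass pendulum weight, upright, 52 mm diameter, 66 mm tall; origin on the underside
- fork: bystander, leave alone: nickel-plated tuning fork lying flat, 155 mm long, 8 mm thick; origin on the underside
- grease: bystander, leave alone: small jar, 50 mm diameter, 55 mm tall; origin on the underside
- driver: bystander, leave alone: screwdriver lying flat
- spacer: bystander, leave alone: flat brass ring, 56 mm diameter, 12 mm tall; origin on the underside
Not all that is in view belongs to the job. What is shaped like the stylus but red is not meant. What is shaped like the stand but purple is not meant.

How it is judged:
On the way:
1. the gripped stylus is drawn out of its stand (z of stylus_tip in the frame of stand above 0.08 m and contact force between the fingers and stylus above 1 N), for 0.1 s.
At the end, for the whole second after the job is handed in: the button of the channel with the raised flag is at least 4.8 mm of its 6 mm down, pressed (more than 2.5 N) by the stylus, whose tip is inside that aperture (within 9 mm of its axis, more than 30 mm below the faceplate), and the fingers still grip the stylus (((horizontal distance between flag_raised and aperture_left below 0.065 m and value of joint button_left above 0.0048 m and horizontal distance between stylus_tip and aperture_left below 0.009 m and z of stylus_tip in the frame of aperture_left below -0.03 m) or (horizontal distance between flag_raised and aperture_centre below 0.065 m and value of joint button_centre above 0.0048 m and horizontal distance between stylus_tip and aperture_centre below 0.009 m and z of stylus_tip in the frame of aperture_centre below -0.03 m) or (horizontal distance between flag_raised and aperture_right below 0.065 m and value of joint button_right above 0.0048 m and horizontal distance between stylus_tip and aperture_right below 0.009 m and z of stylus_tip in the frame of aperture_right below -0.03 m)) and contact force between stylus and unit above 2.5 N and contact force between the fingers and stylus above 1 N); the arm keeps its last pose, push and grip.
It fails at once if a button whose flag is not raised is pressed by more than 2 mm ((not (horizontal distance between flag_raised and aperture_left below 0.065 m) and value of joint button_left above 0.002 m) or (not (horizontal distance between flag_raised and aperture_centre below 0.065 m) and value of joint button_centre above 0.002 m) or (not (horizontal distance between flag_raised and aperture_right below 0.065 m) and value of joint button_right above 0.002 m)).
It fails at once if a bystander is moved by more than 30 mm (distance of any of weight, fork, grease, driver, spacer from where it was at the start of the episode above 0.03 m).
It also fails if it takes over 42 s, if anything falls off the work surface, if the arm or the gripper's body presses on something with over 40 N, if the wrist force passes 120 N, or if a joint passes its speed limit or range.

### The arm

A 6-joint arm with a two-finger parallel gripper is mounted at the origin on the work surface. World frame = base frame: x ahead of the robot, y to its left, z up, the work surface at z = 0. Lengths are in m, angles in rad, forces in N, time in s.
With the tool pointing down it reaches from about 0.35 to 0.85 m from the base axis. Payload 8.1 kg.
Tool frame: the origin (TCP) lies midway between the tips of the shut fingers; the grasp point (between the pads) lies robot.grip_depth behind it (robot.grip_depth is the distance from the TCP to the grasp point, in m); z points along the fingers, y is the line along which they close (so a half turn about z gives the same grasp; the last joint's range is limited). The gripper opens to 93 mm and grips with 3 to 60 N. Pads are 15 mm wide; open, the fingers measure 128 mm over their backs; the gripper's body (75 mm by 188 mm) begins 65 mm behind the grasp point.
Start: joints at [1.131, 0.13, 1.488, -0, 1.523, -0.085], TCP at [0.208, 0.563, 0.219] pointing down, gripper open.
Joint ranges: [-2.96, 2.96], [-0.89, 2.26], [0.02, 2.5], [-1.34, 4.48], [0, 2.73], [-2.66, 2.66]. Speed limits (rad/s): [2.39, 2.39, 2.79, 3.14, 3.14, 3.14].

### API

Orientations are given as a rotation vector (axis times angle).
In Python, from plant import robot gives the robot as it stands.
- The arm moves only by the tool carry_out, never from a script. Its argument "rows" is a list of rows, each a list of 6 numbers: the shift along the tool's x, y, z in m, then the turn, a rotation vector about the tool's x, y, z in degrees. A call has 1 to 12 rows; each row is the pose to reach, as a shift and turn from the pose commanded when the call began, along the tool's axes at that moment; what a row does not reach only later rows make up. A row lasts 1/8 s, in which the tool goes at most 62.5 mm and 10.7 degrees, less where a joint would pass 70% of its speed; a pose out of reach is approached as far as the arm can. A call with a gripper value outside its range is refused whole. "jaw" is the closure in counts, from 0 (fully open) to 255 (shut), set as the call begins (left out, the last holds). The fingers move at their own pace and stop on an object; "force" is the grip in N (left out, the last holds). Time passes only in rows, so rows that repeat a pose let the fingers close. It gives the time, the measured TCP pose, the force, the opening and the grip force at its end, in the units of the state.
- robot.read_state(): the state, without advancing time (a new reading comes with each control period).
- robot.read_camera(name): name is "scene" or "top" or "wrist"; returns the picture (384x512x3 uint8, red, green, blue); there is no depth.
- robot.camera_model(name): a dict with "fx", "fy", "cx", "cy" (pixels), "R" (3x3) and "t" (3): a world point X has camera coordinates R X + t; the wrist camera has in their place "mount" (4x4, takes a point from camera to tool coordinates, whose origin is the TCP and whose axes are the flange's). Camera axes: x right, y down, z forward; pixel columns grow to the right and rows downward; lengths in m; the calibration is good to about 2 mm. A picture is of the moment at which its call begins: read the wrist's pose just before it. camera_model takes no time and is no camera call.
- robot.close_job(): hands the job in; it is judged then, once.
Trained networks look in the newest picture that a camera, given by its name, has taken for a name from the list of things; names that differ only in an ending like _2 or _b are one class to them, and where a whole thing is asked for, a point or a joint stands for the part that bears it (a point fixed in the world has none). Each returns a list of dicts, best first, with "conf" (0 to 1); they miss things now and then, are a little off and sometimes report something else, mostly with a low value. They report only what shows in the picture. A call takes as long as a camera call. They do not tell look-alikes from the thing itself.
- robot.outline_of(camera, target): "pixels" (384x512 bool, what is visible of it) and "pixel" ([column, row] in pixels, amid what is visible of it).
The state is a dict: "t": time; "q": joint angles; "dq": joint speeds; "joint_torque": joint torques, N m; "tool_pos": TCP position; "orientation": TCP orientation; "force": force on the tool from outside, world axes, zero at the start; "wrist_torque": the same for the moment, N m; "opening": finger opening in m; "gripper_force": force on a finger pad.
Only numpy, scipy, OpenCV 4.12 (cv2) and the standard library are available. Lean on these libraries where they do the work, as an engineer would, in place of code of your own. Each camera call takes 0.05 s, during which the arm holds its last target. There are 200 camera calls.

## Working session

There is one attempt and no reset: what is moved stays moved. The work goes in short steps, Python scripts to look and compute and a tool call to move; the robot and the scene stay as the last step left them, time stands still between calls to the robot, and variables do not carry over. Pictures are saved under pics/ and viewed, at most 10 in all, crops included, and the job is handed in when it is done.

Besides the shell and the picture viewer there is one more tool, called after "Emit:" by a JSON object that holds its "name" and its "arguments", one argument or row to a line. carry_out: Moves the arm, as the interface text tells. Its arguments: {"type":"object","properties":{"rows":{"type":"array"},"jaw":{"type":"number"},"force":{"type":"number"}},"required":["rows"]}

```bash
ls; mkdir -p pics
python3 - <<'E'
from plant import robot
import cv2,numpy as np
s=robot.read_state();print(s['t'],s['tool_pos'],s['orientation'],s['opening'],robot.grip_depth)
a=robot.read_camera('scene');b=robot.read_camera('top')
for c in('scene','top'):
  m=robot.camera_model(c);print(c,m['fx'],m['cx'],m['cy'],np.round(m['R'],3).tolist(),np.round(m['t'],3))
  for n in('stylus','stand','flag_raised','unit'):
    print(n,[(np.round(d['pixel']),round(d['conf'],2)) for d in robot.outline_of(c,n)])
print(robot.camera_model('wrist'))
im=np.vstack([a,b])[...,::-1]
cv2.imwrite('pics/a.png',cv2.resize(a[...,::-1],(800,600)));cv2.imwrite('pics/b.png',cv2.resize(b[...,::-1],(800,600)))
E
```

```text
pics
0.0 [0.2081899  0.56212535 0.21760064] [-5.54311647e-01 -3.09183715e+00  2.73498675e-03] 0.09282561302984628 0.0188
scene 346.8430764770427 256.1892760129347 193.50400153641098 [[0.13, 0.991, -0.021], [0.583, -0.093, -0.807], [-0.802, 0.093, -0.59]] [ 0.03  -0.19   1.326]
stylus [(array([354., 232.]), 0.66), (array([185., 210.]), 0.63), (array([202., 194.]), 0.62)]
stand [(array([174., 194.]), 0.64), (array([191., 242.]), 0.59)]
flag_raised [(array([328., 207.]), 0.56)]
unit [(array([354., 226.]), 0.65)]
top 434.4529699764464 249.67179273981685 194.2853685105541 [[0.002, -1.0, 0.012], [-0.997, -0.003, -0.077], [0.077, -0.012, -0.997]] [-0.096  0.502  1.128]
stylus [(array([379., 210.]), 0.57)]
stand [(array([312., 184.]), 0.94), (array([330., 247.]), 0.56)]
flag_raised [(array([185., 174.]), 0.66)]
unit [(array([156., 178.]), 0.59)]
{'fx': 345.11519008593797, 'fy': 345.11519008593797, 'cx': 249.33573809427762, 'cy': 188.0720758910443, 'mount': array([[-4.25767884e-04, -9.61882047e-01, -2.73464342e-01,
         7.52377981e-02],
       [ 9.99999883e-01, -3.47233772e-04, -3.35582705e-04,
         9.02957461e-04],
       [ 2.27834925e-04, -2.73464453e-01,  9.61882083e-01,
        -1.65523300e-01],
       [ 0.00000000e+00,  0.00000000e+00,  0.00000000e+00,
         1.00000000e+00]])}
```

View pics/a.png

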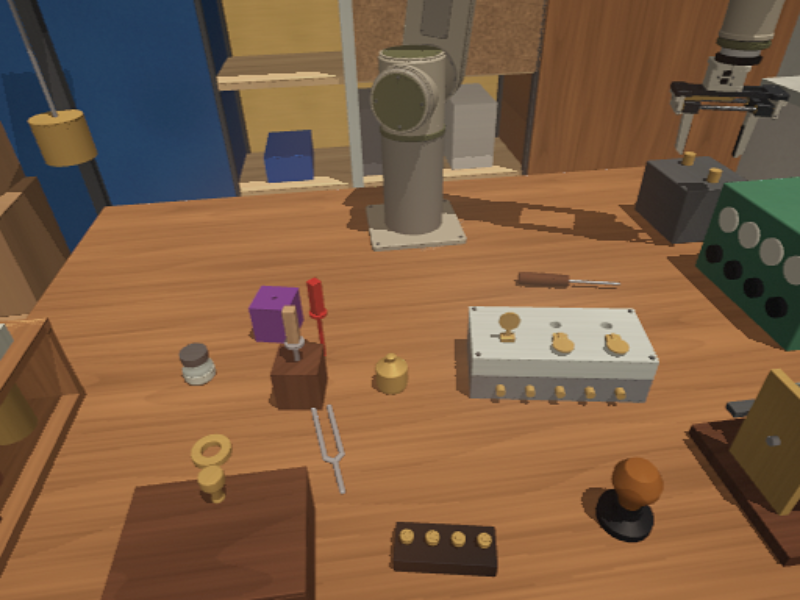

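View pics/b.png

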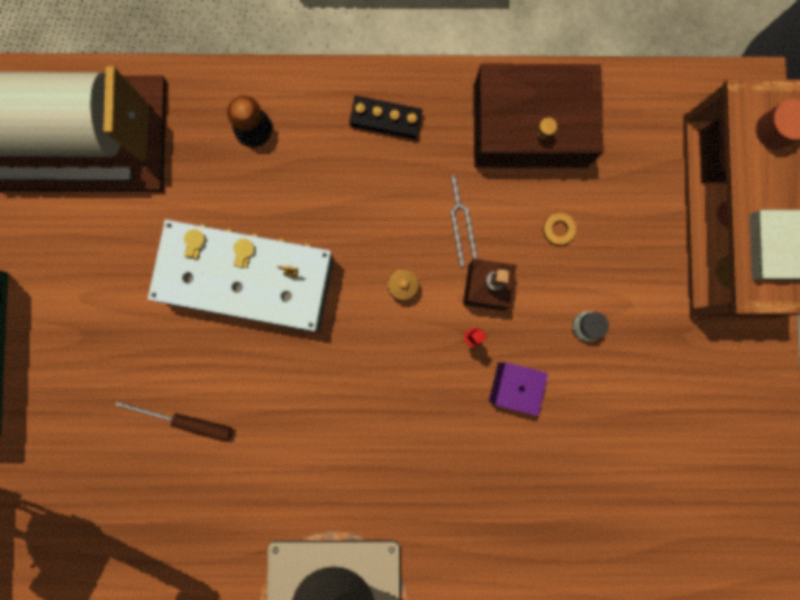

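The scene view shows the wooden-handled stylus in the dark stand at (290,330). The red look-alike is at (316,300) and the purple stand at (276,315). The raised flag is at (508,325), the unit's right channel. In the top view, the stylus top is at (502,276), the dark stand at (491,284), the raised flag edge-on at (290,271) and its aperture at (286,296).

```bash
cat > h.py <<'E'
from plant import robot
import cv2,numpy as np
from scipy.spatial.transform import Rotation as Ro
def ray(c,uv,z,st=None):
    m=robot.camera_model(c);d=np.array([(uv[0]-m['cx'])/m['fx'],(uv[1]-m['cy'])/m['fy'],1])
    if c=='wrist':
        T=np.eye(4);T[:3,:3]=Ro.from_rotvec(st['orientation']).as_matrix();T[:3,3]=st['tool_pos'];M=T@m['mount'];R,o=M[:3,:3],M[:3,3]
    else:
        R=np.array(m['R']).T;o=-R@np.array(m['t'])
    d=R@d;return o+d*(z-o[2])/d[2]
def proj(c,X,st):
    m=robot.camera_model(c)
    T=np.eye(4);T[:3,:3]=Ro.from_rotvec(st['orientation']).as_matrix();T[:3,3]=st['tool_pos'];M=np.linalg.inv(T@m['mount'])
    p=M[:3,:3]@X+M[:3,3];return p[0]/p[2]*m['fx']+m['cx'],p[1]/p[2]*m['fy']+m['cy']
def rows_to(p,yaw,st):  # shift in tool frame, target tool R: z down, tool y axis at yaw
    R0=Ro.from_rotvec(st['orientation']).as_matrix()
    y=np.array([np.cos(yaw),np.sin(yaw),0]);z=np.array([0,0,-1.]);R=np.c_[np.cross(y,z),y,z]
    return np.round(R0.T@(np.array(p)-st['tool_pos']),4),np.round(np.degrees(Ro.from_matrix(R0.T@R).as_rotvec()),2)
E
python3 - <<'E'
from h import *
k=.64
a=[ray('top',(u*k,v*k),.085)for u,v in((187,277),(237,287),(286,296))]
print('ap',a,[np.linalg.norm(a[i]-a[i+1]) for i in(0,1)])
d=a[0]-a[2];print('unit y dir deg',np.degrees(np.arctan2(d[1],d[0])))
for c,uv,z in(('top',(502,276),.171),('scene',(291,308),.171),('top',(476,337),.156),('scene',(298,358),.075),('top',(490,284),.075),('top',(403,285),.06),('scene',(508,322),.12),('top',(592,326),.055),('scene',(316,282),.156)):
  print(c,uv,ray(c,(uv[0]*k,uv[1]*k),z))
st=robot.read_state();print(Ro.from_rotvec(st['orientation']).as_matrix().round(3).tolist())
E
```

```text
ap [array([0.53919382, 0.23001153, 0.085     ]), array([0.52340409, 0.15019586, 0.085     ]), array([0.50921749, 0.0720319 , 0.085     ])] [np.float64(0.08136250138276925), np.float64(0.07944095464341631)]
unit y dir deg 79.25596334922709
top (502, 276) [ 0.53216596 -0.2579896   0.171     ]
scene (291, 308) [ 0.53595489 -0.25375782  0.171     ]
top (476, 337) [ 0.44255185 -0.22091109  0.156     ]
scene (298, 358) [ 0.53472729 -0.25645684  0.075     ]
top (490, 284) [ 0.53047435 -0.25549532  0.075     ]
top (403, 285) [ 0.53000537 -0.11527042  0.06      ]
scene (508, 322) [0.55308707 0.06368679 0.12      ]
top (592, 326) [ 0.46380197 -0.42576474  0.055     ]
scene (316, 282) [ 0.45198158 -0.21962059  0.156     ]
[[-0.938, 0.347, -0.0], [0.347, 0.938, -0.0], [-0.0, -0.0, -1.0]]
```

Emit:
{"name": "carry_out", "arguments": {
  "rows": [
    [-0.02,-0.022,-0.03,0,0,0],
    [-0.05,-0.055,-0.05,0,0,0],
    [-0.09,-0.1,-0.052,0,0,0],
    [-0.13,-0.144,-0.052,0,0,0],
    [-0.17,-0.188,-0.052,0,0,0],
    [-0.21,-0.233,-0.052,0,0,0],
    [-0.25,-0.277,-0.052,0,0,0],
    [-0.29,-0.321,-0.052,0,0,0],
    [-0.33,-0.366,-0.052,0,0,0],
    [-0.37,-0.41,-0.052,0,0,0],
    [-0.41,-0.454,-0.052,0,0,0],
    [-0.45,-0.499,-0.052,0,0,0]
  ],
  "jaw": 70
}}

```text
t: 2.0
tool_pos: [0.4576, -0.0636, 0.2711]
orientation: [0.555, 3.091, 0.0]
force: [0.6, 0.9, 0.9]
opening: 0.0675
gripper_force: 0.0
```

Emit:
{"name": "carry_out", "arguments": {
  "rows": [
    [-0.04,-0.044,0,0,0,0],
    [-0.08,-0.088,0,0,0,0],
    [-0.115,-0.127,0,0,0,0],
    [-0.135,-0.15,0,0,0,0],
    [-0.14,-0.155,0,0,0,0],
    [-0.14,-0.155,0,0,0,0]
  ]
}}

```text
t: 2.75
tool_pos: [0.5344, -0.2552, 0.2705]
orientation: [-0.555, -3.092, -0.001]
force: [0.1, -0.1, 1.3]
opening: 0.0678
gripper_force: 0.0
```

Run:
```python
from h import *
s=robot.read_state();print(s['t'],s['tool_pos'],s['orientation'],s['q'].round(2) if hasattr(s['q'],'round') else s['q'],s['opening'])
a=robot.read_camera('wrist');im=a[...,::-1].copy()
X=np.array([.534,-.256,.171]);u,v=proj('wrist',X,s);print(u,v)
u,v=int(u),int(v);u0,v0=max(0,min(512-320,u-160)),max(0,min(384-240,v-120))
print(u0,v0);cv2.imwrite('pics/c.png',cv2.resize(im[v0:v0+240,u0:u0+320],(800,600),interpolation=cv2.INTER_CUBIC))
```

```text
2.75 [ 0.53436257 -0.2552456   0.27045643] [-5.54749785e-01 -3.09171804e+00 -7.78339727e-04] [-0.53  0.09  1.43  0.    1.61 -1.75] 0.06778964604976437
247.22684333743328 187.9320716684201
87 67
```

View pics/c.png

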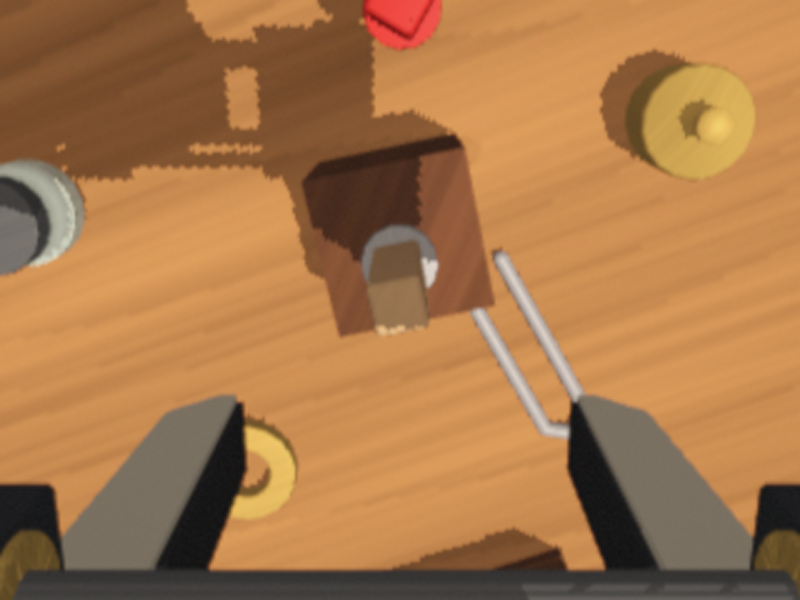

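The grey-guarded wooden handle is confirmed as the stylus. Its top face is at crop (399,302), within 1 px of the prediction. It is yawed about 7° in the image, and the red one is at (402,15), clear of the grasp. Descending.

Emit:
{"name": "carry_out", "arguments": {
  "rows": [
    [0,0,0.02,0,0,-4],
    [0,0,0.05,0,0,-7],
    [0,0,0.08,0,0,-7],
    [0,0,0.11,0,0,-7],
    [0,0,0.135,0,0,-7],
    [0,0,0.1455,0,0,-7],
    [0,0,0.1455,0,0,-7]
  ]
}}

```text
t: 3.68
tool_pos: [0.5342, -0.2547, 0.1251]
orientation: [-0.363, -3.12, -0.001]
force: [-0.2, 0.0, 0.9]
opening: 0.0672
gripper_force: 0.0
```

Emit:
{"name": "carry_out", "arguments": {
  "rows": [
    [0,0,0,0,0,0],
    [0,0,0,0,0,0],
    [0,0,0,0,0,0],
    [0,0,0,0,0,0],
    [0,0,0,0,0,0],
    [0,0,0,0,0,0],
    [0,0,0,0,0,0],
    [0,0,0,0,0,0]
  ],
  "jaw": 255,
  "force": 35
}}

```text
t: 4.68
tool_pos: [0.5341, -0.2569, 0.1252]
orientation: [-0.365, -3.12, 0.003]
force: [-2.3, -4.8, -0.5]
opening: 0.0182
gripper_force: 34.9
```

Emit:
{"name": "carry_out", "arguments": {
  "rows": [
    [0,0,-0.01,0,0,0],
    [0,0,-0.025,0,0,0],
    [0,0,-0.045,0,0,0],
    [0,0,-0.065,0,0,0],
    [0,0,-0.09,0,0,0],
    [0,0,-0.12,0,0,0],
    [0,0,-0.14,0,0,0],
    [0,0,-0.15,0,0,0],
    [0,0,-0.15,0,0,0]
  ]
}}

```text
t: 5.8
tool_pos: [0.5347, -0.2556, 0.2754]
orientation: [0.364, 3.12, -0.0]
force: [-0.0, -0.2, -1.0]
opening: 0.0175
gripper_force: 35.0
```

Run:
```python
from h import *
s=robot.read_state();print(s['t'],s['tool_pos'],s['orientation'],s['opening'],s['force'],s['gripper_force'])
print(Ro.from_rotvec(s['orientation']).as_matrix().round(3).tolist(), np.array(s['q']).round(2))
print(rows_to((.509,.020,s['tool_pos'][2]),np.arctan2(.99,.118),s), rows_to((.509,.072,s['tool_pos'][2]),np.radians(79),s))
a=robot.read_camera('wrist')[...,::-1]
b=robot.read_camera('scene')[...,::-1][130:290,80:280]
im=np.hstack([cv2.resize(a,(480,360)),cv2.resize(b,(320,360))])
cv2.imwrite('pics/d.png',im)
```

```text
5.8 [ 0.53469048 -0.25562181  0.27541429] [ 3.64368152e-01  3.11978818e+00 -2.45022373e-04] 0.01752373524837504 [-0.03043173 -0.19250564 -1.00139762] 34.976926445961
[[-0.973, 0.23, 0.001], [0.23, 0.973, -0.0], [-0.001, -0.0, -1.0]] [-0.53  0.09  1.43  0.    1.62 -1.87]
(array([ 8.850e-02,  2.623e-01, -1.000e-04]), array([-0.01,  0.03, -6.53])) (array([ 1.005e-01,  3.129e-01, -1.000e-04]), array([-0.01,  0.04, -2.32]))
```

View pics/d.png

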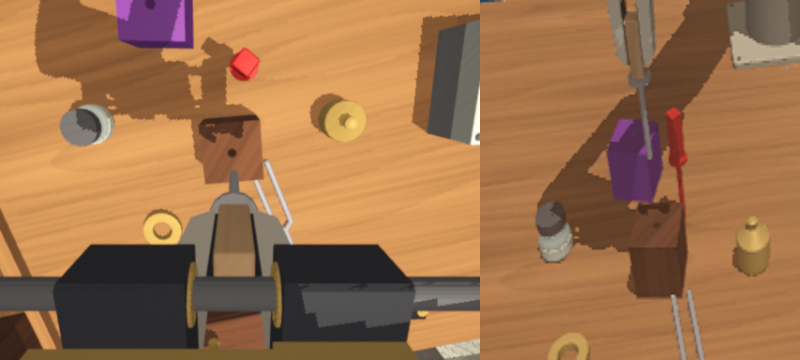

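The stylus is gripped and out of the stand (empty hole at wrist (232,153)), with its tip at wrist (234,173). Moving to just behind the right aperture for a closer look.

Emit:
{"name": "carry_out", "arguments": {
  "rows": [
    [0.005,0.02,0,0,0,0],
    [0.015,0.06,0,0,0,-1],
    [0.025,0.11,0,0,0,-2],
    [0.035,0.16,0,0,0,-2.3],
    [0.045,0.21,0,0,0,-2.3],
    [0.055,0.255,0,0,0,-2.3],
    [0.065,0.29,0,0,0,-2.3],
    [0.07,0.308,0,0,0,-2.3],
    [0.07,0.313,0,0,0,-2.3],
    [0.07,0.313,0,0,0,-2.3],
    [0.07,0.313,0,0,0,-2.3]
  ]
}}

```text
t: 7.28
tool_pos: [0.5386, 0.064, 0.275]
orientation: [-0.304, -3.127, 0.001]
force: [0.1, -0.7, -0.8]
opening: 0.018
gripper_force: 35.0
```

Run:
```python
from h import *
s=robot.read_state();print(s['t'],s['tool_pos'],s['orientation'])
a=robot.read_camera('wrist')[...,::-1]
p=s['tool_pos']
for X in((.509,.072,.085),(p[0],p[1],p[2]-.110)): print(proj('wrist',np.array(X),s))
cv2.imwrite('pics/e_raw.png',a)
cv2.imwrite('pics/e.png',cv2.resize(a[60:260,120:387],(800,600),interpolation=cv2.INTER_CUBIC))
```

```text
7.275 [0.53860587 0.06398632 0.27499913] [-3.04086209e-01 -3.12660929e+00  5.40830016e-04]
(np.float64(250.85491362204013), np.float64(135.095866918409))
(np.float64(248.56332346542487), np.float64(184.35663360270306))
```

View pics/e.png

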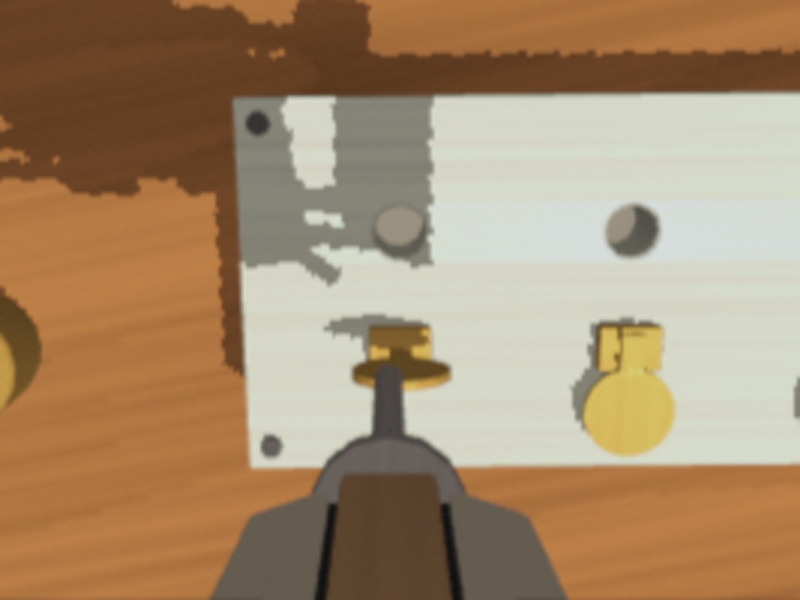

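The right aperture, in front of the raised edge-on flag, is at crop (400,231). The stylus tip's far edge is at (388,366).

Run:
```python
from h import *
s=robot.read_state()
A=ray('wrist',(253.5,137),.085,s);T=ray('wrist',(249.5,186.5),.165,s);print(A,T,s['tool_pos'])
R=Ro.from_rotvec(s['orientation']).as_matrix();print('tool shift',R.T@(A-T))
```

```text
[0.51151219 0.07429255 0.085     ] [0.54063548 0.06437962 0.165     ] [0.53864311 0.06397366 0.27507685]
tool shift [0.03048247 0.00413421 0.080001  ]
```

Emit:
{"name": "carry_out", "arguments": {
  "rows": [
    [0.01,0.001,0,0,0,0],
    [0.022,0.003,0,0,0,0],
    [0.03,0.004,0.005,0,0,0],
    [0.03,0.004,0.02,0,0,0],
    [0.03,0.004,0.04,0,0,0],
    [0.03,0.004,0.06,0,0,0],
    [0.03,0.004,0.068,0,0,0],
    [0.03,0.004,0.068,0,0,0],
    [0.03,0.004,0.068,0,0,0]
  ]
}}

```text
t: 8.45
tool_pos: [0.5103, 0.0748, 0.2079]
orientation: [0.302, 3.126, 0.0]
force: [0.3, -0.0, -0.8]
opening: 0.0178
gripper_force: 35.0
```

Run:
```python
from h import *
s=robot.read_state();print(s['t'],s['tool_pos'],s['force'])
w=robot.read_camera('wrist')[...,::-1];b=robot.read_camera('scene')[...,::-1]
t=robot.read_camera('top')[...,::-1]
f=lambda x:cv2.resize(x,(400,400),interpolation=cv2.INTER_CUBIC)
cv2.imwrite('pics/f.png',np.hstack([f(w[130:230,200:300]),f(b[150:250,285:385])]))
```

```text
8.45 [0.51033753 0.07476968 0.20785232] [ 0.28931859 -0.02864872 -0.82529271]
```

View pics/f.png

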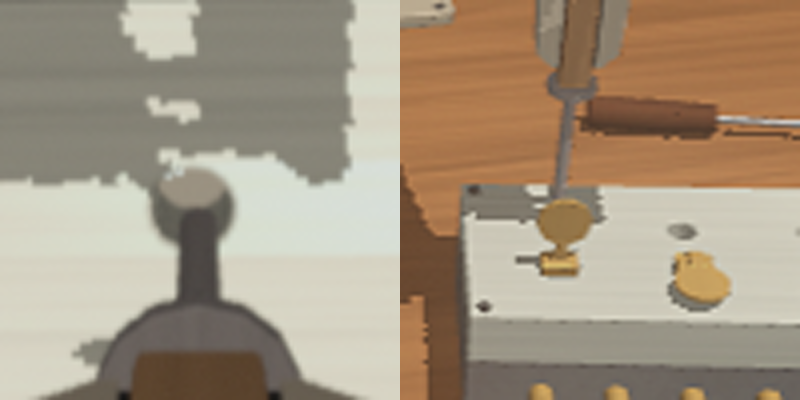

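The tip is about 1 mm from the aperture centre: in the wrist crop the aperture is at (193,207) and the tip's far edge at (197,208). Inserting.

Emit:
{"name": "carry_out", "arguments": {
  "rows": [
    [0.001,-0.001,0,0,0,0],
    [0.001,-0.001,0.01,0,0,0],
    [0.001,-0.001,0.02,0,0,0],
    [0.001,-0.001,0.03,0,0,0],
    [0.001,-0.001,0.04,0,0,0],
    [0.001,-0.001,0.046,0,0,0],
    [0.001,-0.001,0.046,0,0,0]
  ]
}}

```text
t: 9.48
tool_pos: [0.5085, 0.074, 0.1607]
orientation: [-0.302, -3.126, 0.0]
force: [-0.9, 0.2, -0.6]
opening: 0.0179
gripper_force: 35.0
```

Emit:
{"name": "carry_out", "arguments": {
  "rows": [
    [0,0,0.002,0,0,0],
    [0,0,0.004,0,0,0],
    [0,0,0.006,0,0,0],
    [0,0,0.006,0,0,0]
  ]
}}

```text
t: 9.98
tool_pos: [0.509, 0.074, 0.1555]
orientation: [0.302, 3.126, 0.0]
force: [0.2, 0.1, 3.8]
opening: 0.0179
gripper_force: 35.0
```

Emit:
{"name": "carry_out", "arguments": {
  "rows": [
    [0,0,0.001,0,0,0],
    [0,0,0.002,0,0,0],
    [0,0,0.002,0,0,0]
  ]
}}

```text
t: 10.35
tool_pos: [0.509, 0.074, 0.1536]
orientation: [0.302, 3.126, 0.0]
force: [0.5, -0.2, 5.5]
opening: 0.0181
gripper_force: 35.0
```

Emit:
{"name": "carry_out", "arguments": {
  "rows": [
    [0,0,0.001,0,0,0],
    [0,0,0.002,0,0,0],
    [0,0,0.002,0,0,0]
  ]
}}

```text
t: 10.72
tool_pos: [0.5094, 0.074, 0.1533]
orientation: [0.302, 3.125, 0.0]
force: [-4.3, -0.6, 16.7]
opening: 0.0179
gripper_force: 35.0
```

Emit:
{"name": "carry_out", "arguments": {
  "rows": [
    [0,0,0,0,0,0],
    [0,0,0,0,0,0],
    [0,0,0,0,0,0],
    [0,0,0,0,0,0],
    [0,0,0,0,0,0],
    [0,0,0,0,0,0],
    [0,0,0,0,0,0],
    [0,0,0,0,0,0]
  ]
}}

```text
t: 11.72
tool_pos: [0.5094, 0.074, 0.1533]
orientation: [0.302, 3.125, 0.0]
force: [-4.1, -0.2, 15.7]
opening: 0.0182
gripper_force: 35.0
```

The push is steady against the hard stop (TCP z .1533, so tip ≈ .043, which is 6 mm of travel). Handing in.

```bash
python3 -c "
from plant import robot
print(robot.close_job())"
```

```text
the job is handed in; nothing more can be done
None
```

I handed the job in with the gripped stylus holding the right channel's button (the one with the raised flag) down against its stop, at about 16 N and 11.7 s on the clock. The hand-in returned no verdict.

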